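# Clamp the crimping die with the guarded knob

## Robot

A 6-joint arm with a two-finger parallel gripper is mounted at the origin on the work surface. World frame = base frame: x ahead of the robot, y to its left, z up, the work surface at z = 0. Lengths are in m, angles in rad, forces in N, time in s.
With the tool pointing down it reaches from about 0.35 to 0.975 m from the base axis. Payload 4.9 kg.
Tool frame: the origin (TCP) lies at the very end of the fingers, on their centre line; the grasp point (between the pads) lies 19 mm behind it; z points along the fingers, x is the direction in which the jaws open and shut, and the axes are right-handed (so a half turn about z gives the same grasp; the last joint's range is limited). The gripper opens to 85 mm and grips with 20 to 120 N. Pads are 22 mm wide; open, the fingers measure 114 mm over their backs; the gripper's body (76 mm by 85 mm) begins 54 mm behind the grasp point. The pads swing forward as they close: fully open they stand 13 mm farther back than shut.
Start: joints at [1.158, 0.053, 1.613, -0, 1.476, -0.119], TCP at [0.181, 0.598, 0.231] pointing down, gripper open.
Joint ranges: [-3.01, 3.01], [-1.01, 2.22], [0.06, 2.58], [-1.02, 4.17], [0.09, 2.62], [-3.14, 3.14]. Speed limits (rad/s): [2.57, 2.57, 3.14, 3.14, 3.14, 3.14].

## Interface

Orientations are given as a unit quaternion [w, x, y, z].
In Python, from plant import manip, imaging gives the robot as it stands.
- The arm moves only by the shell command python3 -m pendant 'ROWS'. ROWS is JSON, a list that holds one entry, the list of rows, each a list of 7 numbers: the turn, a rotation vector about the world's x, y, z in units of pi rad (1.0 is pi rad), then the shift along the world's x, y, z in units of 250 mm (1.0 is 250 mm), then the opening, from 0 (shut) to 1 (fully open). In form: [[[ax, ay, az, tx, ty, tz, claw], ...]]. A call has 1 to 20 rows; each row shifts and turns the commanded pose from where the row before left it; what a row does not reach is not made up. A row lasts 1/8 s, in which the tool goes at most 62.5 mm and 10.7 degrees, less where a joint would pass 70% of its speed; a pose out of reach is approached as far as the arm can. A call with a number of a shift or a turn outside -1 to 1 is refused whole. A call with a gripper value outside its range is refused whole. The fingers move at their own pace and stop on an object; the grip force is fixed at half the most. Time passes only in rows, so rows that do not move let the fingers close. It gives the time, the measured TCP pose, the force and the opening at its end, in the units of the state.
- manip.state(): the state, without advancing time (a new reading comes with each control period).
- imaging.grab_frame(name): name is "side" or "top" or "wrist"; returns a dict with "frame" (420x560x3 uint8, blue, green, red), "mtx" (3x3 intrinsics, pixels), "k1" (the pictures are not rectified: a ray, as slopes to the right and down, at radius r is drawn at 1 + k1 r^2 times it, then the intrinsics apply), "world_to_cam" (4x4, takes a point from world to camera coordinates). Camera axes: x right, y down, z forward; pixel columns grow to the right and rows downward; lengths in m; the calibration is good to about 2 mm. A picture is of the moment at which its call begins. There is no depth.
- manip.job_done(): hands the job in, once; it reports no verdict.
The state is a dict: "time": time; "joint_pos": joint angles; "joint_vel": joint speeds; "joint_efforts": joint torques, N m; "tool_pos": TCP position; "tool_rot": TCP orientation; "contact_force": force on the tool from outside, world axes, zero at the start; "ft_torque": the same for the moment, N m; "gripper_width": opening from 0.0 (shut) to 1.0 (fully open).
Only numpy, scipy, OpenCV 4.12 (cv2) and the standard library are available. Lean on these libraries where they do the work, as an engineer would, in place of code of your own. Each camera call takes 0.05 s, during which the arm holds its last target. There are 200 camera calls.

## Task

Stand the crimping die with the orange band in the empty nest of the tooling bed, upright and down on its floor. Then reach into the round guarded well and turn the red knob clockwise until the jaw has pushed the die home against the stop and grips it with about 12 newtons (anything from 6 to 20 will do), never squeezing it with more than 25 or knocking the guard hard, and let go. Leave the blue-banded spare die and the other things on the bench where they are.

Things in the scene. Friction and masses are not known exactly. Their poses are not given: they have to be found in the camera images.
- die: the crimping die to load: upright bright steel block, 28 (its x) by 36 (its y) by 52 mm high, with an orange band just below the top and an orange horn 12 x 16 mm, 12 mm high, on top; 0.2 to 0.4 kg. Origin at the centre of its underside, z up. Stands on the bench; the same when turned by half a turn.
- spare: spare die, same shape but with a blue band and horn, same origin and axes; to be left alone. Which of the two dies stands nearer the robot changes.
- nest (a point): centre of the die's final place, on the nest floor, 12 mm above the bench; x across the nest, y along it towards the knob, z up. Cheeks with inner faces at x = +-15.5 mm (10 mm thick, y -34 to +18 mm, 16 mm high) and a stop at the -y end; the end towards the knob is open. The die's 36 mm side lies along y. Clamped home, the centre of its underside lies here.
- stop (a point): middle of the stop's face at floor level, 18 mm along -y of the nest point; the stop is 16 mm high. Same axes as the nest. The jaw's orange sprung pad (18 mm wide, 3 to 17 mm above the nest floor) comes through the open end and pushes the die to -y against this face.
- well (a point): centre of the round mouth of the guard's well, 92 mm above the bench, 117 mm along +y of the nest. Same axes as the nest. Well diameter 76 mm, 44 mm deep, vertical walls. Room only for fingers opened to about 45 mm at most (if 14 mm thick); wider ones hit the lip.
- guard: the white guard housing round the well, 100 x 100 x 80 mm, origin at the centre of its underside, 12 mm above the bench; fixed. It must not be pushed with more than 20 N.
- knob_grip (a point): point on the knob's axis at gripping height, 20 mm below the lip, 24 mm above the well's floor. The knob is a red bar 14 mm thick (its y), 36 mm long (its x), 30 mm high, its top 8 mm below the lip, its underside 6 mm above the well's floor, a white mark at its -x end. The axes turn with the knob; z up along its axis.
- knob (a joint): knob angle, rad; 0 with the jaw right back, growing clockwise seen from above, to 2.4 at most; starts at 0 to 0.3. Its x axis is the nest's x axis turned clockwise by this angle. Friction: 0.28 N m while turning, some 0.18 left when paused; it holds what it is left with, up to about 18 N. Each rad drives the jaw 15 mm, so each newton on the die adds 0.015 N m to the knob's torque.
- jaw: steel rack of the jaw; origin at the middle of its front face, 57 mm along +y of the nest at knob angle 0, moving to -y. It carries a brass nose of unmeasured setting with a sprung pad, 5 N per mm. With the die home and the knob at 0, pad and die are 6 to 14 mm apart, so touch must be felt as added torque: 12 N comes some 0.16 rad after touch, 25 N 0.33 rad.
- driver: screwdriver lying on the bench, leave alone
- oil: small clear bottle 110 mm high with a red cap, leave alone
- wrench: wrench lying on the bench, leave alone
- reel: cream reel of terminals, 150 mm across and 31 mm high, lying flat, leave alone
- cup: blue cup 45 mm high, leave alone

How it is judged:
On the way, in this order (a step that is already met when the one before it is completed fails the run):
1. the die stands upright in the nest, on its floor, released, not yet pressed by the jaw (z of die in the frame of nest between -0.003 and 0.003 m and x of die in the frame of nest between -0.004 and 0.004 m and y of die in the frame of nest between -0.003 and 0.014 m and angle between die's own z axis and vertical below 0.06 rad and contact force between the fingers and die below 0.1 N and contact force between jaw and die below 3 N), for 0.2 s.
2. the jaw grips the die home against the stop (contact force between jaw and die above 6 N and y of die in the frame of nest below 0.0025 m), for 0.2 s.
At the end, for the whole second after the job is handed in: the orange-banded die stands upright (within 0.06 rad) on the nest floor (within 3 mm), between the cheeks (within 4 mm), home against the stop (within 2.5 mm), at rest, and the jaw presses it with 6 to 20 N, the knob released (all of step 2 and contact force between jaw and die below 20 N and z of die in the frame of nest between -0.003 and 0.003 m and x of die in the frame of nest between -0.004 and 0.004 m and y of die in the frame of nest above -0.003 m and angle between die's own z axis and vertical below 0.06 rad and linear speed of die below 0.01 m/s); the robot touches nothing.
It fails at once if the die is squeezed by the jaw with more than 25 N (contact force between jaw and die above 25 N).
It fails at once if the guard is pushed with more than 20 N (contact force between guard and the arm above 20 N or contact force between guard and the fingers above 20 N).
It fails at once if another thing on the bench is displaced by more than 20 mm (distance of any of spare, driver, oil, wrench, reel, cup from where it was at the start of the episode above 0.02 m).
It also fails if it takes over 72 s, if anything falls off the work surface, if the arm or the gripper's body presses on something with over 40 N, if the wrist force passes 120 N, or if a joint passes its speed limit or range.

## Working session

There is one attempt and no reset: what is moved stays moved. The work goes in short steps, Python scripts to look and compute and a shell command to move; the robot and the scene stay as the last step left them, time stands still between calls to the robot, and variables do not carry over. Pictures are saved under pics/ and viewed, about 8 in all and at most 12, crops included, and the job is handed in when it is done.

```bash
ls; mkdir -p pics; python3 - <<'E'
from plant import manip, imaging
import cv2,numpy as np
print(manip.state())
for n in("top","side"):
    f=imaging.grab_frame(n); cv2.imwrite(f"pics/{n}0.png",f["frame"]); np.savez(f"pics/{n}0.npz",**f)
    print(n,f["mtx"],f["k1"],f["world_to_cam"])
E
```

```text
pics
{'time': 0.0, 'joint_pos': array([ 1.15802057e+00,  5.33619765e-02,  1.61430796e+00, -4.09867783e-05,
        1.47603387e+00, -1.19019332e-01]), 'joint_vel': array([-0.00049433, -0.00121931, -0.00113004, -0.00077014,  0.0015975 ,
       -0.000703  ]), 'joint_efforts': array([-2.19288131e-04, -3.93687952e+01, -3.70175958e+01, -1.76874814e-04,
        7.07073210e-03, -1.74704394e-05]), 'tool_pos': array([0.18073226, 0.59762985, 0.23005153]), 'tool_rot': array([ 5.41746635e-04,  8.02977141e-01,  5.96008889e-01, -9.06186097e-04]), 'contact_force': array([-0.02769991,  0.07862512, -0.25918276]), 'ft_torque': array([-0.00100093, -0.02298695, -0.03396477]), 'gripper_width': 0.9995486277626205}
top [[476.5357562    0.         274.98440076]
 [  0.         476.5357562  213.90397897]
 [  0.           0.           1.        ]] -0.12768904230378916 [[ 0.01128778 -0.99988045  0.01056788  0.00550276]
 [-0.99551053 -0.01223044 -0.0938573   0.54938916]
 [ 0.09397533 -0.00946099 -0.99552957  1.58025544]
 [ 0.          0.          0.          1.        ]]
side [[413.81778016   0.         283.59813422]
 [  0.         413.81778016 211.76573075]
 [  0.           0.           1.        ]] 0.03107733610645418 [[ 8.99178066e-01 -4.37582801e-01  3.13357489e-04 -4.61583204e-01]
 [-3.27390048e-01 -6.73220499e-01 -6.63015774e-01  2.51360173e-01]
 [ 2.90335258e-01  5.96066651e-01 -7.48605360e-01  9.73811714e-01]
 [ 0.00000000e+00  0.00000000e+00  0.00000000e+00  1.00000000e+00]]
```

View pics/top0.png

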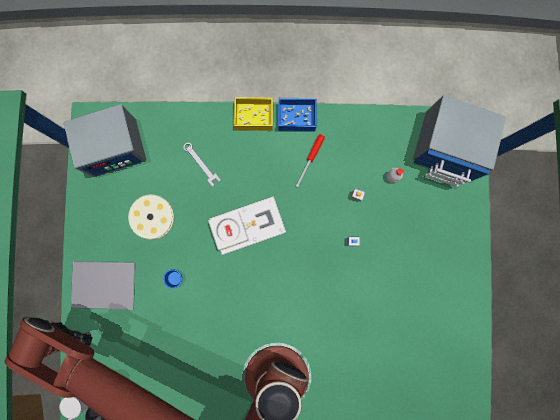

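View pics/side0.png

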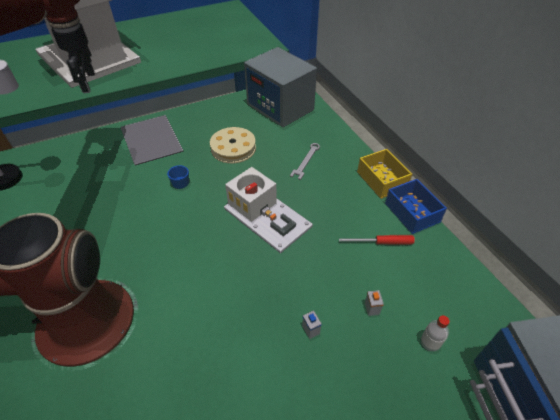

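The top view shows the orange die at (357,195), the spare at (353,241), the well at (228,231) with the red knob, and the nest at about (263,218). The side view agrees. I'll get coarse positions first, then refine with the wrist camera.

```bash
cat > h.py <<'E'
import numpy as np,cv2
from plant import manip,imaging
def grab(n,save=None):
    f=imaging.grab_frame(n)
    if save: cv2.imwrite(f"pics/{save}.png",f["frame"]); np.savez(f"pics/{save}.npz",**f)
    return f
def load(s): return dict(np.load(f"pics/{s}.npz"))
def rays(f,px):
    d=np.array([float(f["k1"]),0,0,0,0])
    u=cv2.undistortPoints(np.array(px,float).reshape(-1,1,2),f["mtx"],d).reshape(-1,2)
    T=f["world_to_cam"];R=T[:3,:3]
    return -R.T@T[:3,3],np.c_[u,np.ones(len(u))]@R
def plane(f,px,z):
    c,d=rays(f,px); return c+d*((z-c[2])/d[:,2])[:,None]
def proj(f,P):
    T=f["world_to_cam"]
    return cv2.projectPoints(np.array(P,float).reshape(-1,1,3),cv2.Rodrigues(T[:3,:3])[0],T[:3,3],f["mtx"],np.array([float(f["k1"]),0,0,0,0]))[0].reshape(-1,2)
def blobs(f,lo,hi,amin=6):
    m=cv2.inRange(cv2.cvtColor(f["frame"],cv2.COLOR_BGR2HSV),lo,hi)
    n,l,s,c=cv2.connectedComponentsWithStats(m)
    return m,[(c[i],s[i]) for i in range(1,n) if s[i,4]>=amin]
def tri(f1,p1,f2,p2):
    c1,d1=rays(f1,[p1]);c2,d2=rays(f2,[p2]);A=np.c_[d1[0],-d2[0]]
    t=np.linalg.lstsq(A,c2-c1,rcond=None)[0];a,b=c1+t[0]*d1[0],c2+t[1]*d2[0]
    return (a+b)/2,np.linalg.norm(a-b)
def toolyaw(s):
    from scipy.spatial.transform import Rotation as R
    m=R.from_quat(np.roll(s["tool_rot"],-1)).as_matrix();return np.degrees(np.arctan2(m[1,0],m[0,0])),m
E
python3 - <<'E'
from h import *
t=load("top0")
for n,px,z in[("orange",(358,195),.064),("spare",(353,241),.064),("well",(228,231),.092),("knob",(228,231),.084),("nest",(263,218),.012),("oil",(397,174),.11),("corners",(209,208),.0),("c",(279,198),0.),("c",(286,237),0.0)]:
    print(n,plane(t,[px],z).round(3))
s=manip.state();print(toolyaw(s)); w=grab("wrist","w0");T=w["world_to_cam"];print(-T[:3,:3].T@T[:3,3],T[:3,:3],w["mtx"])
E
```

```text
orange [[ 0.612 -0.263  0.064]]
spare [[ 0.459 -0.245  0.064]]
well [[0.486 0.163 0.092]]
knob [[0.486 0.164 0.084]]
nest [[0.536 0.052 0.012]]
oil [[ 0.677 -0.383  0.11 ]]
corners [[0.569 0.238 0.   ]]
c [[ 0.607 -0.001  0.   ]]
c [[ 0.473 -0.027  0.   ]]
(np.float64(73.16749299026488), array([[ 2.89574404e-01,  9.57155226e-01, -7.32680654e-04],
       [ 9.57153756e-01, -2.89575254e-01, -1.69122964e-03],
       [-1.83093547e-03, -2.11551224e-04, -9.99998301e-01]]))
[0.10755603 0.61980531 0.37404504] [[ 2.88673958e-01  9.57427284e-01 -5.84009003e-04]
 [ 9.13131768e-01 -2.75134923e-01  3.00817467e-01]
 [ 2.87850169e-01 -8.73714462e-02 -9.53681556e-01]] [[367.95898989   0.         282.49753785]
 [  0.         367.95898989 210.22005978]
 [  0.           0.           1.        ]]
```

```bash
python3 -m pendant '[[[0,0,-0.0227,0.11,-0.167,0.006,1],[0,0,-0.0227,0.11,-0.167,0.006,1],[0,0,-0.0227,0.11,-0.167,0.006,1],[0,0,-0.0227,0.11,-0.167,0.006,1],[0,0,-0.0227,0.11,-0.167,0.006,1],[0,0,-0.0227,0.11,-0.167,0.006,1],[0,0,-0.0227,0.11,-0.167,0.006,1],[0,0,-0.0227,0.11,-0.167,0.006,1],[0,0,-0.0227,0.11,-0.167,0.006,1],[0,0,-0.0227,0.11,-0.167,0.006,1],[0,0,-0.0227,0.11,-0.167,0.006,1],[0,0,-0.0227,0.11,-0.167,0.006,1],[0,0,0,0,0,0,1],[0,0,0,0,0,0,1]]]'
python3 - <<'E'
from h import *
print(toolyaw(manip.state())[0]); grab("wrist","w1")
E
```

```text
time: 1.9
tool_pos: [0.5106, 0.0974, 0.2489]
tool_rot: [-0.0, 0.978, 0.209, -0.0]
contact_force: [0.1, -0.2, 0.2]
gripper_width: 0.999
24.1420863810363
```

View pics/w1.png

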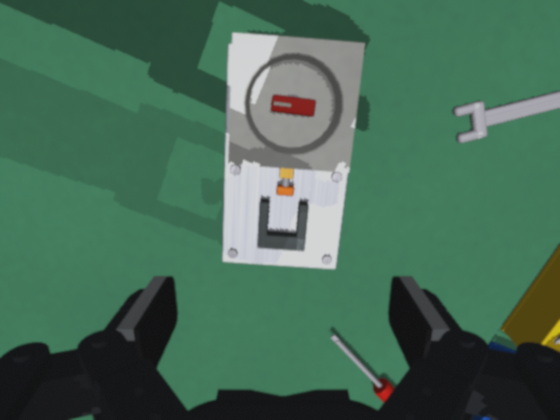

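The wrist view shows the well ring at (293,103), the red knob at (293,105) with its white mark on the left, the orange pad at (286,186) and the dark U of cheeks at (284,225), with the nest empty.

```bash
python3 - <<'E'
from h import *
f=load("w1");I=f["frame"]
hsv=cv2.cvtColor(I,cv2.COLOR_BGR2HSV)
roi=lambda m,x0,x1,y0,y1:[(x,y) for y,x in zip(*np.nonzero(m)) if x0<x<x1 and y0<y<y1]
def rect(p,z):
    P=plane(f,p,z)[:,:2]
    r=cv2.minAreaRect((P*1000).astype(np.float32));return r,(P.mean(0)*1000).round(1)
V=hsv[...,2]
dark=((V<75)&(hsv[...,1]<90)).astype(np.uint8)
print("U",rect(roi(dark,250,315,190,255),.028))
red=cv2.inRange(hsv,(0,130,70),(8,255,255))|cv2.inRange(hsv,(172,130,70),(180,255,255))
for z in(.084,): print("knob",rect(roi(red,265,320,90,122),z))
ora=cv2.inRange(hsv,(8,150,120),(18,255,255));print("pad",rect(roi(ora,270,300,175,200),.022))
# ring edges: radial profile
g=cv2.cvtColor(I,cv2.COLOR_BGR2GRAY)
c=np.array([293.,103.])
for a in range(0,360,45):
    d=np.array([np.cos(np.radians(a)),np.sin(np.radians(a))])
    print(a,[int(g[tuple((c+d*r).round().astype(int)[::-1])]) for r in range(36,56)])
cv2.imwrite("pics/w1c.png",cv2.resize(I[20:275,210:380],None,fx=3,fy=2.35*1,interpolation=2) if 0 else cv2.resize(I[155:265,210:360],None,fx=5,fy=5,interpolation=2))
E
```

```text
U (((532.1743774414062, 49.99018096923828), (46.779930114746094, 50.38362503051758), 20.783061981201172), array([532.6,  46.6]))
knob (((490.5527038574219, 163.75555419921875), (33.95562744140625, 12.546012878417969), 16.80814552307129), array([491.9, 164.1]))
pad (((520.4431762695312, 82.06446838378906), (15.830427169799805, 8.038687705993652), 18.850452423095703), array([520.6,  82.1]))
0 [146, 143, 135, 122, 109, 98, 84, 77, 76, 75, 76, 79, 90, 109, 128, 141, 145, 146, 145, 145]
45 [147, 147, 148, 148, 148, 138, 108, 108, 86, 84, 84, 84, 86, 107, 107, 134, 146, 146, 147, 147]
90 [147, 146, 146, 146, 146, 145, 144, 135, 116, 98, 91, 90, 91, 93, 102, 118, 128, 129, 121, 114]
135 [148, 148, 148, 148, 148, 149, 146, 146, 126, 96, 87, 87, 87, 100, 100, 128, 144, 144, 146, 146]
180 [153, 161, 178, 191, 190, 180, 166, 143, 113, 88, 81, 89, 120, 161, 192, 206, 210, 211, 212, 211]
225 [150, 157, 187, 207, 207, 210, 204, 204, 164, 104, 91, 91, 129, 180, 180, 206, 210, 210, 211, 210]
270 [149, 148, 149, 145, 136, 123, 114, 108, 96, 83, 77, 76, 79, 88, 108, 130, 144, 147, 147, 146]
315 [147, 146, 138, 120, 120, 111, 96, 96, 79, 74, 75, 75, 82, 101, 101, 130, 143, 143, 146, 146]
```

View pics/w1c.png

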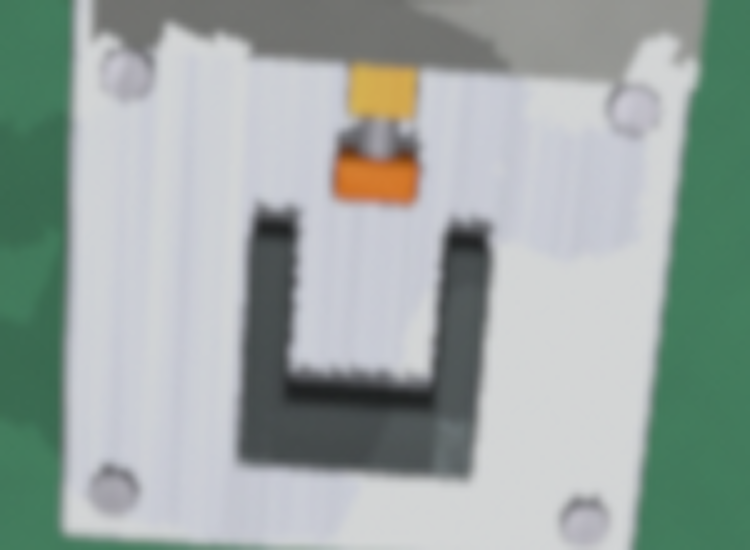

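```bash
python3 - <<'E'
from h import *
f=load("w1");I=f["frame"];g=cv2.cvtColor(I,cv2.COLOR_BGR2GRAY).astype(np.float32)
q=lambda *p:[((x+.5)/5-.5+210,(y+.5)/5-.5+155) for x,y in p]
P=plane(f,q((238,463),(472,478),(258,238),(487,250),(288,402),(434,408),(298,238),(446,248)),.028)[:,:2]*1000
L=[(-25.5,-34),(25.5,-34),(-25.5,18),(25.5,18),(-15.5,-18),(15.5,-18),(-15.5,18),(15.5,18)]
L=np.array(L,float)
a=L-L.mean(0);b=P-P.mean(0)
th=np.arctan2((a[:,0]*b[:,1]-a[:,1]*b[:,0]).sum(),(a*b).sum());R=np.array([[np.cos(th),-np.sin(th)],[np.sin(th),np.cos(th)]])
o=P.mean(0)-R@L.mean(0);print("nest",o,"yaw",np.degrees(th),"res",(P-(L@R.T+o)).round(1).tolist())
print("pred well",o+R@[0,117])
c=np.array([293.,103.]);out=[];inn=[]
for k in range(72):
    d=np.array([np.cos(k*np.pi/36),np.sin(k*np.pi/36)]);r=np.arange(34,58,.25)
    xy=(c+r[:,None]*d).astype(np.float32);v=cv2.remap(g,xy[:,:1],xy[:,1:],cv2.INTER_LINEAR).ravel()
    v=cv2.GaussianBlur(v[:,None],(1,5),0).ravel();gr=np.gradient(v)
    m=v.argmin();out.append(xy[m+gr[m:m+40].argmax()]);inn.append(xy[max(0,m-40)+gr[max(0,m-40):m+1].argmin()])
for n,e in(("out",out),("in",inn)):
    W=plane(f,e,.092)[:,:2]*1000
    for _ in range(3):
        A=np.c_[2*W,np.ones(len(W))];s=np.linalg.lstsq(A,(W**2).sum(1),rcond=None)[0]
        rad=np.sqrt(s[2]+s[0]**2+s[1]**2);e_=abs(np.hypot(*(W-s[:2]).T)-rad);W=W[e_<max(1.,2*np.median(e_))]
    print(n,s[:2],rad,len(W))
T=f["world_to_cam"];print("cam",-T[:3,:3].T@T[:3,3])
E
```

```text
nest [531.11943218  53.8012915 ] yaw 20.42185566967568 res [[-0.2, 0.8], [-0.7, 0.4], [2.1, 0.0], [-1.5, -0.7], [0.2, -0.4], [0.0, 0.2], [0.2, -0.1], [-0.1, -0.3]]
pred well [490.29467467 163.4477195 ]
out [490.59161673 163.97003908] 38.54861365771743 72
in [489.1320807  164.08175897] 33.602929062995834 56
cam [0.47942934 0.16697943 0.39277636]
```

Nest at (531,54) mm, yaw about 20.3°; well at (490.5,164); knob about 3.5° clockwise. The two measurements agree to within 0.6 mm. Now the die.

```bash
python3 -m pendant '[[[0,0,0,0.06,-0.225,0,1],[0,0,0,0.06,-0.225,0,1],[0,0,0,0.06,-0.225,0,1],[0,0,0,0.06,-0.225,0,1],[0,0,0,0.06,-0.225,0,1],[0,0,0,0.06,-0.225,0,1],[0,0,0,0,0,0,1],[0,0,0,0,0,0,1]]]'
python3 - <<'E'
from h import *
print(manip.state()["tool_pos"],toolyaw(manip.state())[0]); f=grab("wrist","w2")
m,b=blobs(f,(5,130,100),(20,255,255),20);print(b)
p=proj(f,[[.612,-.263,.05]])[0];print(p);x,y=[int(v) for v in p]
x0,y0=max(0,x-75),max(0,y-55);print(x0,y0)
cv2.imwrite("pics/w2c.png",cv2.resize(f["frame"][y0:y0+110,x0:x0+150],None,fx=5,fy=5,interpolation=2))
E
```

```text
time: 2.95
tool_pos: [0.601, -0.2388, 0.249]
tool_rot: [-0.001, 0.978, 0.21, -0.0]
contact_force: [0.1, 0.4, -0.0]
gripper_width: 0.999
[ 0.60104157 -0.23878434  0.24901121] 24.225906173165264
[(array([286.2744186 , 214.76744186]), array([278, 206,  18,  19, 215], dtype=int32))]
[281.94930963 205.69263791]
206 150
```

View pics/w2c.png

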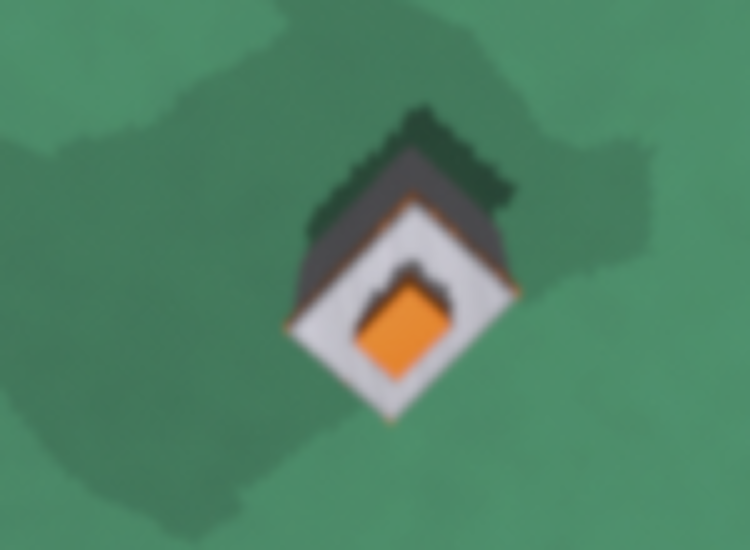

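The crop shows the die's top face with corners at (413,200), (518,292), (391,420), (289,328) in crop pixels, and the orange horn at the centre.

```bash
python3 - <<'E'
from h import *
f=load("w2")
q=lambda *p:[((x+.5)/5-.5+206,(y+.5)/5-.5+150) for x,y in p]
P=plane(f,q((413,198),(520,292),(391,422),(287,328)),.052)[:,:2]*1000
print(P.mean(0))
for i in range(4):
    d=P[(i+1)%4]-P[i];print(np.hypot(*d).round(1),np.degrees(np.arctan2(d[1],d[0])).round(1))
m,b=blobs(f,(8,150,150),(20,255,255),20)
ys,xs=np.nonzero(m);print(cv2.minAreaRect((plane(f,np.c_[xs,ys],.064)[:,:2]*1000).astype(np.float32)))
H=plane(f,q((410,284),(452,322),(397,381),(356,338)),.064)[:,:2]*1000;print("horn",H.mean(0))
E
```

```text
[ 617.98333576 -266.46741531]
28.0 -17.7
36.7 -108.6
28.2 160.3
35.8 71.1
((617.7920532226562, -266.2656555175781), (15.159448623657227, 10.294736862182617), 70.63256072998047)
horn [ 618.157469   -266.61841237]
```

```bash
python3 -m pendant '[[[0,0,-0.048,0.0136,-0.022,0,1],[0,0,-0.048,0.0136,-0.022,0,1],[0,0,-0.048,0.0136,-0.022,0,1],[0,0,-0.048,0.0136,-0.022,0,1],[0,0,-0.048,0.0136,-0.022,0,1],[0,0,0,0,0,-0.14,1],[0,0,0,0,0,-0.14,1],[0,0,0,0,0,-0.14,1],[0,0,0,0,0,-0.14,1],[0,0,0,0,0,0,1],[0,0,0,0,0,0,1]]]'
python3 - <<'E'
from h import *
s=manip.state();y,m=toolyaw(s);print(s["tool_pos"],y,m[:,2].round(4))
E
```

```text
time: 4.38
tool_pos: [0.6189, -0.2671, 0.1112]
tool_rot: [0.0, 0.986, -0.165, 0.001]
contact_force: [0.2, -0.5, 0.1]
gripper_width: 0.999
[ 0.61891754 -0.26709029  0.11122123] -18.980622182445142 [ 0.002  -0.0011 -1.    ]
```

```bash
python3 -m pendant '[[[0,0,0,-0.004,0.002,-0.1,1],[0,0,0,0,0,-0.1,1],[0,0,0,0,0,-0.1,1],[0,0,0,0,0,-0.056,1],[0,0,0,0,0,0,1],[0,0,0,0,0,0,0],[0,0,0,0,0,0,0],[0,0,0,0,0,0,0],[0,0,0,0,0,0,0],[0,0,0,0,0,0,0],[0,0,0,0,0,0,0],[0,0,0,0,0,0,0],[0,0,0,0,0,0,0]]]'
python3 - <<'E'
from h import *
s=manip.state();y,m=toolyaw(s);print(s["tool_pos"],y,m[:,2].round(4),s["gripper_width"]*85)
E
```

```text
time: 6.0
tool_pos: [0.6174, -0.2676, 0.0212]
tool_rot: [0.0, 0.986, -0.166, 0.0]
contact_force: [-1.6, 0.7, 6.0]
gripper_width: 0.319
[ 0.61742244 -0.26755762  0.02123292] -19.062098869408914 [ 8.e-04 -5.e-04 -1.e+00] 27.15165438565122
```

```bash
python3 -m pendant '[[[0,0,0,0,0,0.05,0],[0,0,0,0,0,0.12,0],[0,0,0,0,0,0.2,0],[0,0,0,0,0,0.2,0],[0,0,0,0,0,0,0],[0,0,0,0,0,0,0],[0,0,0,0,0,0,0]]]'
python3 - <<'E'
from h import *
s=manip.state();y,m=toolyaw(s);print(s["tool_pos"],y,m[:,2].round(4),s["gripper_width"]*85,s["contact_force"],s["ft_torque"])
f=grab("wrist","w3");o=s["tool_pos"]
print(proj(f,[o+[0,0,.042],o+[0,0,.03]]))
cv2.imwrite("pics/w3c.png",cv2.resize(f["frame"][260:400,190:370],None,fx=4,fy=4,interpolation=2))
E
```

```text
time: 6.88
tool_pos: [0.6152, -0.2663, 0.1591]
tool_rot: [-0.001, 0.986, -0.166, -0.003]
contact_force: [-0.3, 0.4, -4.2]
gripper_width: 0.317
[ 0.61524955 -0.26629646  0.15908351] -19.064439588787682 [-0.0051  0.003  -1.    ] 26.94019717708339 [-0.25563576  0.4220956  -4.19666469] [ 0.03090006 -0.00154782 -0.03015157]
[[280.63591025 339.48254735]
 [280.9478303  318.47176193]]
```

View pics/w3c.png

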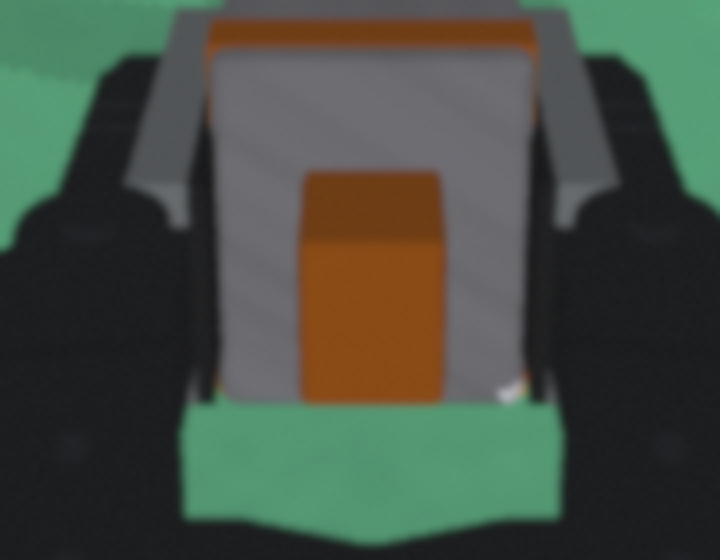

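The held die is square and upright between the pads, with the horn at crop (372,320). I'll measure its offset in the tool frame.

```bash
python3 - <<'E'
from h import *
f=load("w3");s=manip.state();y,m=toolyaw(s);o=s["tool_pos"];print(o,y,m[:,2])
q=lambda *p:[((x+.5)/4-.5+190,(y+.5)/4-.5+260) for x,y in p]
P=plane(f,q((210,50),(533,50),(525,402),(222,402)),o[2]+.0308);print(((P-o)@m*1000).round(1),(P.mean(0)-o)@m*1000)
H=plane(f,q((299,240),(445,240),(443,402),(302,402)),o[2]+.0428);print(((H-o)@m*1000).round(1),(H.mean(0)-o)@m*1000)
E
```

```text
[ 0.61545989 -0.26642879  0.15934927] -19.066669460273957 [-0.00470468  0.00273205 -0.9999852 ]
[[-13.6 -19.  -30.7]
 [ 13.8 -19.1 -30.9]
 [ 14.4  17.2 -30.9]
 [-13.7  17.3 -30.7]] [  0.23952424  -0.90521879 -30.80078845]
[[ -5.6  -8.4 -42.8]
 [  6.   -8.4 -42.8]
 [  6.1   7.2 -42.8]
 [ -5.6   7.3 -42.8]] [  0.20511921  -0.56704517 -42.80113584]
```

```bash
python3 -m pendant '[[[0,0,0.0274,-0.0425,0.161,0,0],[0,0,0.0274,-0.0425,0.161,0,0],[0,0,0.0274,-0.0425,0.161,0,0],[0,0,0.0274,-0.0425,0.161,0,0],[0,0,0.0274,-0.0425,0.161,0,0],[0,0,0.0274,-0.0425,0.161,0,0],[0,0,0.0274,-0.0425,0.161,0,0],[0,0,0.0274,-0.0425,0.161,0,0],[0,0,0,0,0,-0.1,0],[0,0,0,0,0,-0.1,0],[0,0,0,0,0,0,0],[0,0,0,0,0,0,0],[0,0,0,0,0,0,0],[0,0,0,0,0,0,0]]]'
python3 - <<'E'
from h import *
s=manip.state();y,m=toolyaw(s);o=s["tool_pos"];print(o,y,m[:,2].round(4),s["gripper_width"])
print(s["contact_force"])
t=np.array([.5302,.0558,.0345]);print((t-o)/.25)
E
```

```text
time: 8.68
tool_pos: [0.5327, 0.0546, 0.1139]
tool_rot: [0.0, 0.984, 0.177, 0.001]
contact_force: [0.1, 0.6, -3.4]
gripper_width: 0.312
[0.53270204 0.05455837 0.11391916] 20.376767163680334 [ 1.8e-03 -1.0e-04 -1.0e+00] 0.31222726552805036
[ 0.14558919  0.62155207 -3.39355341]
[-0.01000817  0.00496651 -0.31767664]
```

```bash
python3 -m pendant '[[[0,0,0,-0.01,0.005,-0.08,0],[0,0,0,0,0,-0.08,0],[0,0,0,0,0,-0.08,0],[0,0,0,0,0,0,0],[0,0,0,0,0,0,0],[0,0,0,0,0,0,0]]]'
python3 - <<'E'
from h import *
s=manip.state();y,m=toolyaw(s);o=s["tool_pos"];print(o,y,m[:,2].round(4))
f=grab("side","s1");f2=grab("wrist","w4")
t=np.array([.5302,.0558,.0345]);print((t-o)/.25)
p=proj(f,[o])[0].astype(int);print(p)
a=cv2.resize(f["frame"][p[1]-50:p[1]+30,p[0]-45:p[0]+35],(480,480),interpolation=2)
b=cv2.resize(f2["frame"][140:300,200:360],(480,480)[:2],interpolation=2)[:, :320*1] if 0 else cv2.resize(f2["frame"][190:290,240:324],None,fx=3.8,fy=4.8,interpolation=2)
cv2.imwrite("pics/s1c.png",np.hstack([a,b]))
E
```

```text
time: 9.43
tool_pos: [0.5299, 0.0559, 0.0536]
tool_rot: [0.0, 0.984, 0.177, 0.0]
contact_force: [-0.7, -0.7, -3.3]
gripper_width: 0.315
[0.52988278 0.05594226 0.0535689 ] 20.396881832776998 [ 9.e-04 -1.e-04 -1.e+00]
[ 0.00126889 -0.00056904 -0.0762756 ]
[280 213]
```

View pics/s1c.png

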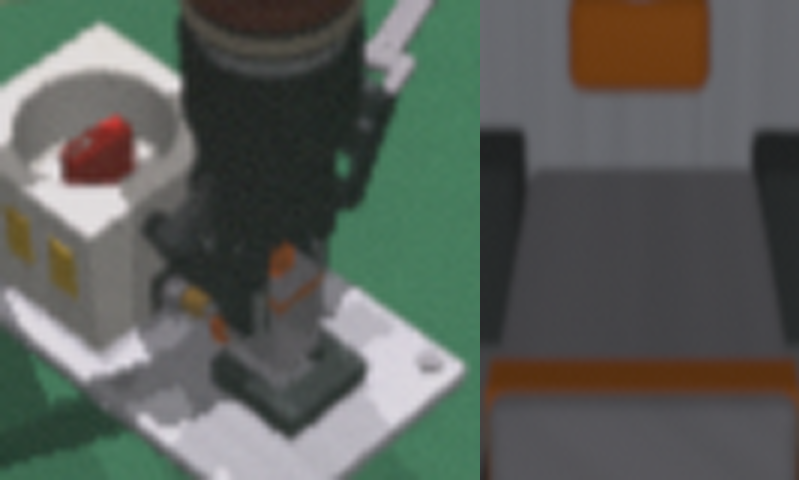

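The side view shows the die over the cheeks. The wrist view shows the gap to the cheeks slightly smaller on the right, so I'll quantify it.

```bash
python3 - <<'E'
from h import *
f=load("w4");s=manip.state();y,m=toolyaw(s);o=s["tool_pos"]
g=cv2.cvtColor(f["frame"],cv2.COLOR_BGR2GRAY)
for r in(219,222,226,230,234,238): print(r,list(g[r,242:262]),list(g[r,310:328]))
E
```

```text
219 [np.uint8(33), np.uint8(32), np.uint8(34), np.uint8(33), np.uint8(33), np.uint8(33), np.uint8(32), np.uint8(33), np.uint8(38), np.uint8(58), np.uint8(85), np.uint8(99), np.uint8(103), np.uint8(104), np.uint8(104), np.uint8(105), np.uint8(106), np.uint8(106), np.uint8(106), np.uint8(105)] [np.uint8(98), np.uint8(79), np.uint8(53), np.uint8(37), np.uint8(33), np.uint8(34), np.uint8(33), np.uint8(33), np.uint8(33), np.uint8(33), np.uint8(34), np.uint8(33), np.uint8(33), np.uint8(34), np.uint8(34), np.uint8(34), np.uint8(33), np.uint8(34)]
222 [np.uint8(32), np.uint8(34), np.uint8(33), np.uint8(32), np.uint8(34), np.uint8(33), np.uint8(34), np.uint8(34), np.uint8(36), np.uint8(55), np.uint8(82), np.uint8(98), np.uint8(103), np.uint8(104), np.uint8(104), np.uint8(105), np.uint8(105), np.uint8(105), np.uint8(105), np.uint8(105)] [np.uint8(94), np.uint8(69), np.uint8(42), np.uint8(33), np.uint8(33), np.uint8(34), np.uint8(33), np.uint8(33), np.uint8(34), np.uint8(33), np.uint8(33), np.uint8(32), np.uint8(33), np.uint8(33), np.uint8(33), np.uint8(33), np.uint8(33), np.uint8(33)]
226 [np.
[... 1443 characters left out ...]
nt8(40), np.uint8(40), np.uint8(40), np.uint8(41), np.uint8(40), np.uint8(42), np.uint8(41), np.uint8(42), np.uint8(41), np.uint8(41), np.uint8(41), np.uint8(42)]
238 [np.uint8(42), np.uint8(42), np.uint8(41), np.uint8(40), np.uint8(40), np.uint8(40), np.uint8(39), np.uint8(40), np.uint8(49), np.uint8(60), np.uint8(65), np.uint8(67), np.uint8(68), np.uint8(68), np.uint8(68), np.uint8(68), np.uint8(68), np.uint8(69), np.uint8(69), np.uint8(70)] [np.uint8(71), np.uint8(69), np.uint8(68), np.uint8(67), np.uint8(60), np.uint8(50), np.uint8(42), np.uint8(40), np.uint8(41), np.uint8(41), np.uint8(40), np.uint8(41), np.uint8(41), np.uint8(42), np.uint8(42), np.uint8(42), np.uint8(41), np.uint8(40)]
```

Offset is about 0.4 mm toward +x, inside the 1.5 mm clearance. I'll correct it and lower.

```bash
python3 -m pendant '[[[0,0,0,-0.0015,-0.0005,-0.01,0],[0,0,0,0,0,-0.015,0],[0,0,0,0,0,-0.015,0],[0,0,0,0,0,-0.015,0],[0,0,0,0,0,-0.014,0],[0,0,0,0,0,-0.008,0],[0,0,0,0,0,0,0],[0,0,0,0,0,0,0]]]'
python3 - <<'E'
from h import *
s=manip.state();y,m=toolyaw(s);print(s["tool_pos"],y,m[:,2].round(4),s["contact_force"],s["ft_torque"])
E
```

```text
time: 10.52
tool_pos: [0.5292, 0.0558, 0.0336]
tool_rot: [0.0, 0.984, 0.177, 0.0]
contact_force: [-0.6, -0.2, -3.0]
gripper_width: 0.315
[0.52919079 0.0558432  0.03362855] 20.392603193599975 [ 2.e-04  0.e+00 -1.e+00] [-0.58770008 -0.16673867 -2.96423002] [ 0.01514667 -0.04312262 -0.04953025]
```

```bash
python3 -m pendant '[[[0,0,0,0,0,-0.003,0],[0,0,0,0,0,0,0],[0,0,0,0,0,0,0.4],[0,0,0,0,0,0,0.45],[0,0,0,0,0,0,0.6],[0,0,0,0,0,0,0.6],[0,0,0,0,0,0,0.6],[0,0,0,0,0,0,0.6],[0,0,0,0,0,0.1,0.6],[0,0,0,0,0,0.2,0.6],[0,0,0,0,0,0.2,0.6],[0,0,0,0,0,0.1,0.6],[0,0,0,0,0,0.1,0.6],[0,0,0,0,0,0,0.6],[0,0,0,0,0,0,0.6]]]'
python3 - <<'E'
from h import *
s=manip.state();y,m=toolyaw(s);print(s["tool_pos"],y,s["contact_force"],s["ft_torque"])
f=grab("wrist","w5")
cv2.imwrite("pics/w5c.png",cv2.resize(f["frame"][60:360,120:440],None,fx=2,fy=2,interpolation=2))
E
```

```text
time: 12.4
tool_pos: [0.5285, 0.0559, 0.2065]
tool_rot: [-0.0, 0.984, 0.177, -0.001]
contact_force: [0.1, -0.2, -0.6]
gripper_width: 0.598
[0.52853443 0.05585316 0.20649342] 20.388027840707636 [ 0.12665843 -0.24575167 -0.62144339] [-0.0150853   0.03911596 -0.08843555]
```

View pics/w5c.png

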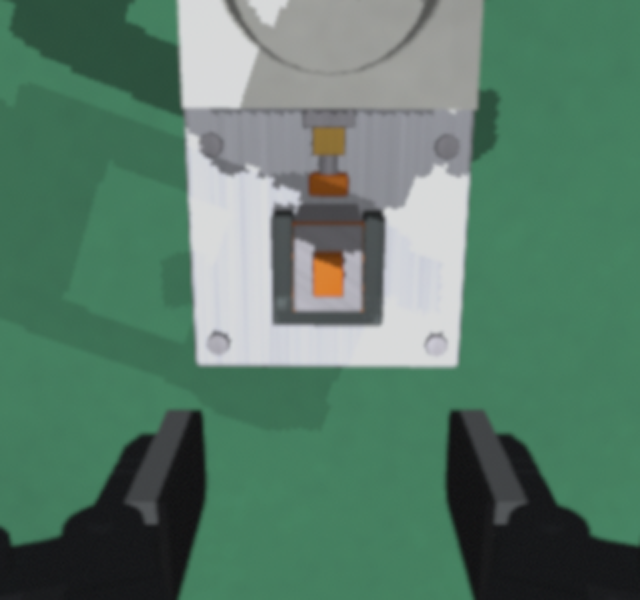

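The die stands between the cheeks with the pad clear of it. Next I move over the well, turned across the knob, and re-measure from the other yaw.

```bash
python3 -m pendant '[[[0,0,0.048,-0.0152,0.0432,0,0.4],[0,0,0.048,-0.0152,0.0432,0,0.4],[0,0,0.048,-0.0152,0.0432,0,0.4],[0,0,0.048,-0.0152,0.0432,0,0.4],[0,0,0.048,-0.0152,0.0432,0,0.4],[0,0,0.048,-0.0152,0.0432,0,0.4],[0,0,0.048,-0.0152,0.0432,0,0.4],[0,0,0.048,-0.0152,0.0432,0,0.4],[0,0,0.048,-0.0152,0.0432,0,0.4],[0,0,0.048,-0.0152,0.0432,0,0.4],[0,0,0,0,0,0,0.4],[0,0,0,0,0,0,0.4],[0,0,0,0,0,0,0.4],[0,0,0,0,0,0,0.4]]]'
python3 - <<'E'
from h import *
s=manip.state();y,m=toolyaw(s);print(s["tool_pos"],y,m[:,2].round(4),s["contact_force"],s["ft_torque"],s["gripper_width"])
f=grab("wrist","w6");cv2.imwrite("pics/w6.png",f["frame"])
hsv=cv2.cvtColor(f["frame"],cv2.COLOR_BGR2HSV)
red=cv2.inRange(hsv,(0,130,60),(8,255,255))|cv2.inRange(hsv,(172,130,60),(180,255,255))
n,l,st,c=cv2.connectedComponentsWithStats(red)
for i in range(1,n):
    if st[i,4]>100:
        ys,xs=np.nonzero(l==i);print(st[i],cv2.minAreaRect((plane(f,np.c_[xs,ys],.084)[:,:2]*1000).astype(np.float32)))
w=load("w5");q=lambda *p:[((x+.5)/2-.5+120,(y+.5)/2-.5+60) for x,y in p]
D=plane(w,q((292,223),(364,223),(364,312.5),(292.5,312.5)),.064).mean(0)[:2]*1000-[531.1,53.8]
a=np.radians(20.3);print("die in nest",D@np.array([[np.cos(a),-np.sin(a)],[np.sin(a),np.cos(a)]]))
E
```

```text
time: 14.2
tool_pos: [0.4912, 0.1635, 0.2077]
tool_rot: [-0.0, 0.597, 0.802, -0.0]
contact_force: [0.3, -0.5, -0.5]
gripper_width: 0.404
[0.49118866 0.16352222 0.20769982] 106.72723820351501 [-1.e-04 -1.e-04 -1.e+00] [ 0.2769433  -0.45968225 -0.45232731] [0.01067347 0.01683766 0.02166277] 0.4039507370704895
[274 171  19  50 725] ((487.95928955078125, 162.76272583007812), (38.25541687011719, 13.480161666870117), 16.780872344970703)
die in nest [-0.36549418  2.96804007]
```

View pics/w6.png

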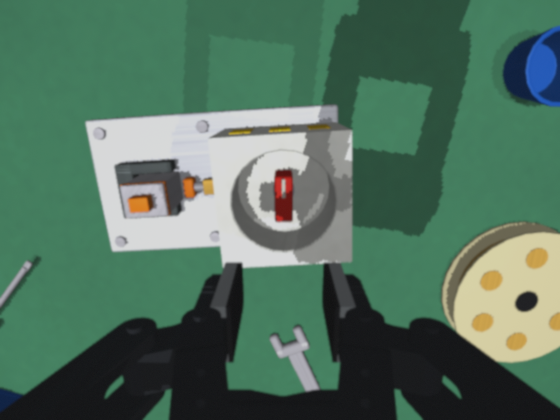

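Top view of the well from yaw 107°: mouth centre about (285,198), knob at (284,195), fingers about as wide as planned. A circle fit will settle the centre.

```bash
python3 - <<'E'
from h import *
f=load("w6");g=cv2.cvtColor(f["frame"],cv2.COLOR_BGR2GRAY).astype(np.float32)
c0=proj(f,[[.4905,.1638,.092]])[0];R=np.linalg.norm(proj(f,[[.5285,.1638,.092]])[0]-c0);print(c0,R)
e=[]
for k in range(120):
    a=k*np.pi/60;d=np.array([np.cos(a),np.sin(a)]);r=np.arange(R-9,R+9,.25)
    xy=(c0+r[:,None]*d).astype(np.float32);v=cv2.remap(g,xy[:,:1],xy[:,1:],cv2.INTER_LINEAR).ravel()
    gr=np.gradient(cv2.GaussianBlur(v[:,None],(1,7),0).ravel())
    gr[:3]=gr[-3:]=0
    if gr.max()>5: e.append(xy[gr.argmax()])
W=plane(f,e,.092)[:,:2]*1000
for _ in range(6):
    s=np.linalg.lstsq(np.c_[2*W,np.ones(len(W))],(W**2).sum(1),rcond=None)[0];rad=np.sqrt(s[2]+s[0]**2+s[1]**2)
    x=abs(np.hypot(*(W-s[:2]).T)-rad);print(s[:2].round(2),rad.round(2),len(W),x.max().round(2));W=W[x<max(.6,2*np.median(x))]
E
```

```text
[283.36938814 202.46633512] 47.84897301330451
[490.23 163.57] 38.58 56 0.49
[490.23 163.57] 38.58 56 0.49
[490.23 163.57] 38.58 56 0.49
[490.23 163.57] 38.58 56 0.49
[490.23 163.57] 38.58 56 0.49
[490.23 163.57] 38.58 56 0.49
```

Both views agree on the well centre at (490.3,163.7). Descending.

```bash
python3 -m pendant '[[[0,0,0,-0.0036,0.0008,-0.1,0.4],[0,0,0,0,0,-0.1,0.4],[0,0,0,0,0,-0.1,0.4],[0,0,0,0,0,-0.07,0.4],[0,0,0,0,0,0,0.4],[0,0,0,0,0,0,0.4]]]'
python3 - <<'E'
from h import *
s=manip.state();y,m=toolyaw(s);print(s["tool_pos"],y,s["contact_force"],s["ft_torque"],s["joint_pos"][5])
E
```

```text
time: 15.0
tool_pos: [0.4909, 0.1641, 0.1163]
tool_rot: [0.001, 0.596, 0.803, 0.001]
contact_force: [-0.3, 0.3, 0.3]
gripper_width: 0.402
[0.4909336  0.16414132 0.11634548] 106.78846772412597 [-0.27523864  0.25325949  0.27863001] [-0.03405065  0.0041782  -0.03988819] -1.6849530931628072
```

```bash
python3 -m pendant '[[[0,0,0,-0.0018,-0.001,-0.03,0.4],[0,0,0,0,0,-0.04,0.4],[0,0,0,0,0,-0.04,0.4],[0,0,0,0,0,-0.04,0.4],[0,0,0,0,0,-0.04,0.4],[0,0,0,0,0,-0.04,0.4],[0,0,0,0,0,0,0.4],[0,0,0,0,0,0,0.4]]]'
python3 - <<'E'
from h import *
s=manip.state();y,m=toolyaw(s);print(s["tool_pos"],y,s["contact_force"],s["ft_torque"],s["joint_pos"][5])
E
```

```text
time: 16.0
tool_pos: [0.49, 0.1638, 0.058]
tool_rot: [0.0, 0.596, 0.803, 0.0]
contact_force: [-0.8, 0.2, -0.2]
gripper_width: 0.401
[0.49001428 0.16381675 0.05800084] 106.79074626191547 [-0.79139753  0.228437   -0.23842971] [-0.01930005 -0.00065154  0.01765858] -1.6853220334886543
```

Inside the well without contact. Close on the knob.

```bash
python3 -m pendant '[[[0,0,0,0,0,0,0],[0,0,0,0,0,0,0],[0,0,0,0,0,0,0],[0,0,0,0,0,0,0],[0,0,0,0,0,0,0],[0,0,0,0,0,0,0]]]'
cat > st.py <<'E'
from h import *
S=[manip.state()]
s=S[0];y,m=toolyaw(s);print("t",round(s["time"],2),"pos",s["tool_pos"].round(4),"yaw",round(y,2),"rad cw",round(np.radians(20.3-(y-90)),3),"F",s["contact_force"].round(1),"M",s["ft_torque"].round(3),"w",round(s["gripper_width"]*85,1))
E
python3 st.py
```

```text
time: 16.75
tool_pos: [0.4903, 0.1638, 0.0585]
tool_rot: [0.0, 0.596, 0.803, 0.0]
contact_force: [-0.8, -1.4, 5.0]
gripper_width: 0.152
t 16.75 pos [0.4903 0.1638 0.0585] yaw 106.8 rad cw 0.061 F [-0.8 -1.4  5. ] M [-0.144  0.218  0.151] w 12.9
```

```bash
for i in 1; do python3 -m pendant '[[[0,0,-0.008,0,0,0,0],[0,0,-0.008,0,0,0,0],[0,0,-0.008,0,0,0,0],[0,0,-0.008,0,0,0,0]]]' >/dev/null; done; python3 st.py; python3 -m pendant '[[[0,0,-0.008,0,0,0,0],[0,0,-0.008,0,0,0,0],[0,0,-0.008,0,0,0,0],[0,0,-0.008,0,0,0,0]]]' >/dev/null; python3 st.py;  python3 -m pendant '[[[0,0,0,0,0,0,0],[0,0,0,0,0,0,0]]]' >/dev/null; python3 st.py
```

```text
t 17.25 pos [0.4902 0.1638 0.0585] yaw 101.02 rad cw 0.162 F [-1.8 -0.   6. ] M [-0.142  0.227  0.305] w 13.4
t 17.75 pos [0.4903 0.1637 0.0585] yaw 95.26 rad cw 0.263 F [-0.5 -1.2  6.1] M [-0.174  0.178  0.281] w 12.8
t 18.0 pos [0.4903 0.1638 0.0585] yaw 95.28 rad cw 0.262 F [-1.6 -1.2  6.2] M [-0.188  0.198  0.099] w 12.8
```

```bash
for k in 1 2 3; do python3 -m pendant '[[[0,0,-0.008,0,0,0,0],[0,0,-0.008,0,0,0,0]]]' >/dev/null; python3 st.py; done
```

```text
t 18.25 pos [0.4903 0.1638 0.0585] yaw 92.38 rad cw 0.313 F [-1.9 -1.1  5.9] M [-0.159  0.177  0.322] w 12.9
t 18.5 pos [0.4903 0.1638 0.0585] yaw 89.5 rad cw 0.363 F [-0.7 -0.6  6.1] M [-0.202  0.188  0.286] w 13.2
t 18.75 pos [0.4903 0.1637 0.0585] yaw 86.62 rad cw 0.413 F [-1.1 -1.   5.8] M [-0.202  0.209  0.308] w 13.1
```

```bash
for k in 1 2 3; do python3 -m pendant '[[[0,0,-0.008,0,0,0,0],[0,0,-0.008,0,0,0,0]]]' >/dev/null; python3 st.py; done
```

```text
t 19.0 pos [0.4903 0.1637 0.0585] yaw 83.75 rad cw 0.463 F [-0.6 -0.7  4.9] M [-0.24   0.201  0.341] w 12.9
t 19.25 pos [0.4902 0.1637 0.0585] yaw 80.87 rad cw 0.514 F [-1.6 -1.1  5.9] M [-0.135  0.204  0.28 ] w 12.6
t 19.5 pos [0.4902 0.1637 0.0585] yaw 77.99 rad cw 0.564 F [-1.2 -1.1  5.5] M [-0.164  0.218  0.308] w 12.6
```

```bash
for k in 1 2 3 4; do python3 -m pendant '[[[0,0,-0.008,0,0,0,0]]]' >/dev/null; python3 st.py; done
```

```text
t 19.62 pos [0.4903 0.1637 0.0585] yaw 76.55 rad cw 0.589 F [-1.6 -1.4  6.1] M [-0.186  0.205  0.314] w 12.9
t 19.75 pos [0.4902 0.1637 0.0585] yaw 75.11 rad cw 0.614 F [-1.9 -1.2  6.1] M [-0.25   0.199  0.33 ] w 12.6
t 19.88 pos [0.4902 0.1637 0.0585] yaw 73.67 rad cw 0.639 F [-1.5 -1.   5.7] M [-0.188  0.169  0.341] w 12.9
t 20.0 pos [0.4903 0.1637 0.0585] yaw 72.23 rad cw 0.664 F [-1.6 -1.2  6.7] M [-0.251  0.217  0.326] w 12.8
```

```bash
for k in 1 2 3 4; do python3 -m pendant '[[[0,0,-0.008,0,0,0,0]]]' >/dev/null; python3 st.py; done
```

```text
t 20.12 pos [0.4902 0.1637 0.0585] yaw 70.8 rad cw 0.689 F [-1.3 -2.1  4.8] M [-0.244  0.176  0.404] w 13.2
t 20.25 pos [0.4903 0.1637 0.0585] yaw 69.37 rad cw 0.714 F [-1.6 -0.8  6.5] M [-0.25   0.209  0.391] w 12.8
t 20.38 pos [0.4903 0.1637 0.0585] yaw 67.93 rad cw 0.739 F [-1.3 -1.8  6.5] M [-0.208  0.229  0.441] w 12.8
t 20.5 pos [0.4902 0.1636 0.0585] yaw 66.49 rad cw 0.765 F [-0.9 -1.2  5.3] M [-0.221  0.259  0.459] w 13.2
```

Touch was felt near 0.617 rad; at 0.765 rad the added torque corresponds to about 11 N. One small half-step more, then release.

```bash
python3 -m pendant '[[[0,0,-0.004,0,0,0,0],[0,0,0,0,0,0,0]]]' >/dev/null; python3 st.py; python3 -m pendant '[[[0,0,0,0,0,0,0.25],[0,0,0,0,0,0,0.4],[0,0,0,0,0,0,0.4],[0,0,0,0,0,0,0.4],[0,0,0,0,0,0,0.4],[0,0,0,0,0,0,0.4]]]';python3 st.py
```

```text
t 20.75 pos [0.4903 0.1636 0.0585] yaw 65.81 rad cw 0.777 F [-1.2 -2.1  6.2] M [-0.261  0.281  0.4  ] w 13.2
time: 21.5
tool_pos: [0.4898, 0.1638, 0.0578]
tool_rot: [-0.0, 0.84, 0.543, 0.0]
contact_force: [0.1, 0.2, -0.6]
gripper_width: 0.4
t 21.5 pos [0.4898 0.1638 0.0578] yaw 65.75 rad cw 0.778 F [ 0.1  0.2 -0.6] M [0.019 0.025 0.034] w 34.0
```

```bash
python3 -m pendant '[[[0,0,0,0,0,0.04,0.4],[0,0,0,0,0,0.05,0.4],[0,0,0,0,0,0.08,0.4],[0,0,0,0,0,0.12,0.4],[0,0,0,0,0,0.16,0.4],[0,0,0,0,0,0.16,0.4],[0,0,0,0,0,0,0.4],[0,0,0,0,0,0,0.4]]]'
python3 - <<'E'
from h import *
f=grab("wrist","w7")
hsv=cv2.cvtColor(f["frame"],cv2.COLOR_BGR2HSV)
red=cv2.inRange(hsv,(0,130,60),(8,255,255))|cv2.inRange(hsv,(172,130,60),(180,255,255))
n,l,st,c=cv2.connectedComponentsWithStats(red)
for i in range(1,n):
    if st[i,4]>100:
        ys,xs=np.nonzero(l==i);print(st[i],cv2.minAreaRect((plane(f,np.c_[xs,ys],.084)[:,:2]*1000).astype(np.float32)))
p=proj(f,[[.531,.054,.05]])[0].astype(int);print(p)
y0=max(0,p[1]-60);x0=max(0,p[0]-60);print(x0,y0)
cv2.imwrite("pics/w7c.png",cv2.resize(f["frame"][y0:y0+150,x0:x0+200],None,fx=4,fy=4,interpolation=2))
E
```

```text
time: 22.5
tool_pos: [0.4897, 0.1638, 0.2107]
tool_rot: [0.0, 0.84, 0.543, 0.0]
contact_force: [0.4, -0.7, 0.2]
gripper_width: 0.399
[275 172  17  49 710] ((488.08587646484375, 165.19775390625), (12.291535377502441, 37.963722229003906), 65.45831298828125)
[192 275]
132 215
```

View pics/w7c.png

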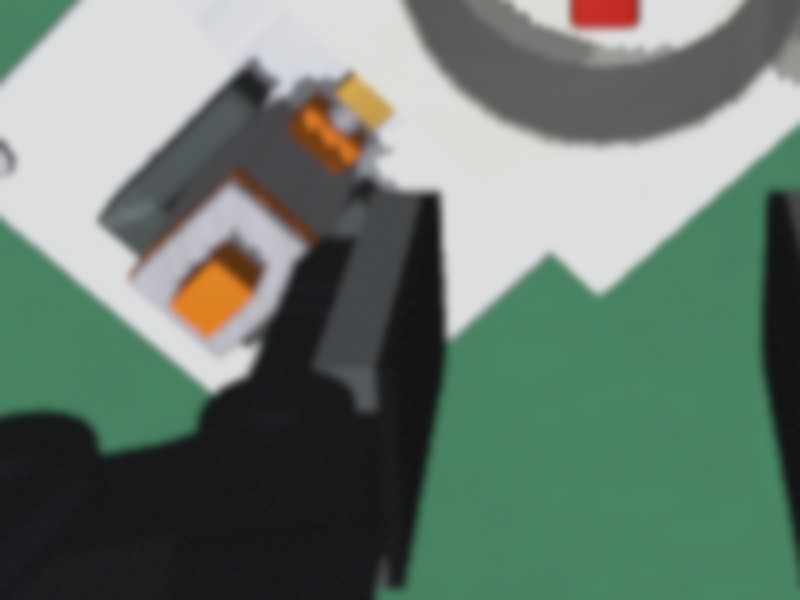

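The pad now bears on the die, and the knob has stayed at about 0.78 rad. Last check: is the die home?

```bash
python3 - <<'E'
from h import *
w=load("w7");q=lambda *p:[((x+.5)/4-.5+132,(y+.5)/4-.5+215) for x,y in p]
P=plane(w,q((233,172),(130,278),(222,357)),.064)[:,:2]*1000
D=np.array([(P[0]+P[2])/2])-[531.1,53.8]
H=plane(w,q((218,258),(170,298),(208,337),(252,293)),.076)[:,:2].mean(0)*1000-[531.1,53.8]
a=np.radians(20.3);R=np.array([[np.cos(a),-np.sin(a)],[np.sin(a),np.cos(a)]]);print(D@R,H@R)
E
python3 st.py
```

```text
[[-0.95900073  1.3289413 ]] [-0.78773247  0.49003552]
t 22.55 pos [0.4892 0.1637 0.2096] yaw 65.75 rad cw 0.778 F [0.8 0.4 0.1] M [0.012 0.018 0.076] w 33.7
```

```bash
python3 -c "
from plant import manip
print(manip.job_done())"
```

```text
the job is handed in; nothing more can be done
None
```

The orange-banded die is standing in the nest, clamped against the stop at an estimated 12 N. The knob is released and the arm is clear above the well. I handed the job in at about 22.6 s of robot time; no verdict was reported.

**Placing:** the wrist camera put the die at x −0.4 mm, y +3.0 mm in the nest frame after release, with the pad not yet touching it.

**Clamping:**
- I turned the knob from 0.06 to 0.78 rad. The torque began to rise near 0.62 rad, from about 0.30 N m while turning free.
- The angle past touch gives about 12 N. The last reading, taken with the knob paused, was 0.40 N m, which suggests 13–15 N. These two differ slightly, but both lie within 6–20 N.

**Last checks:**
- The knob still measured 0.78 rad after I let go.
- The pad is bearing on the die.
- The die measured x −0.8 to −1.0 mm and y +0.5 to +1.3 mm. The last view was partly hidden by a finger, so these are good to about 1 mm.
- The contact force on the tool was near zero while the fingers were entering the well, just after release and again at hand-in.
- I did not re-measure the spare or the other things on the bench, but no move came near them.

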